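Take the hot kettle off its stand with the lifter

ROBOT

A 7-joint arm with a two-finger parallel gripper is mounted at the origin on the work surface. World frame = base frame: x ahead of the robot, y to its left, z up, the work surface at z = 0. Lengths are in m, angles in rad, forces in N, time in s.
With the tool pointing down it reaches from about 0.425 to 0.975 m from the base axis. Payload 16.7 kg.
Tool frame: the origin (TCP) lies on the centre line of the jaws, within the pads' length; the fingertips stand arm.nose_length ahead of it and the grasp point (between the pads) lies 5 mm behind it (arm.nose_length is the distance from the TCP to the fingertips, in m); z points along the fingers, y is the direction in which the jaws open and shut (so a half turn about z gives the same grasp; the last joint's range is limited). The gripper opens to 85 mm and grips with 20 to 120 N. Pads are 22 mm wide; open, the fingers measure 114 mm over their backs; the gripper's body (76 mm by 85 mm) begins 54 mm behind the grasp point. The pads swing forward as they close: fully open they stand 13 mm farther back than shut.
Start: joints at [1.024, 0.426, 0.074, 1.606, -0.034, 1.111, -0.067], TCP at [0.261, -0.623, 0.245] pointing down, gripper open.
Joint ranges: [-2.85, 2.85], [-0.5, 2.14], [-1.23, 1.37], [0.21, 2.46], [-1.02, 4.16], [0.16, 2.05], [-2.73, 2.73]. Speed limits (rad/s): [1.89, 1.89, 2.39, 2.39, 3.01, 3.01, 3.01].

INTERFACE

Orientations are given as a unit quaternion [x, y, z, w].
In Python, from cell import arm gives the robot as it stands.
- The arm moves only by the tool drive_tool, never from a script. Its arguments are lists of equal length, an entry for each row: "offset": the shift along the tool's x, y, z in cm, a list of three; "yaw": the turn about the tool's z in degrees. A call has 1 to 8 rows; each row shifts and turns the pose as measured when the row begins, along the tool's axes as they then stand; what a row does not reach is not made up. A row lasts 1/10 s, in which the tool goes at most 50 mm and 8.59 degrees, less where a joint would pass 70% of its speed; a pose out of reach is approached as far as the arm can. A call with a gripper value outside its range is refused whole. "claw" is the finger opening in cm, from 0 to 8.54, set as the call begins (left out, the last holds). The fingers move at their own pace and stop on an object; "force" is the grip in N (left out, the last holds). Time passes only in rows, so rows that do not move let the fingers close. It gives the time, the measured TCP pose, the force and the opening at its end, in the units of the state.
- arm.state(): the state, without advancing time (a new reading comes with each control period).
- arm.camera(name): name is "side" or "top" or "wrist"; returns a dict with "img" (384x512x3 uint8, red, green, blue), "mtx" (3x3 intrinsics, pixels), "k1" (the pictures are not rectified: a ray, as slopes to the right and down, at radius r is drawn at 1 + k1 r^2 times it, then the intrinsics apply), "R" (3x3) and "t" (3): a world point X has camera coordinates R X + t. Camera axes: x right, y down, z forward; pixel columns grow to the right and rows downward; lengths in m; the calibration is good to about 2 mm. A picture is of the moment at which its call begins. There is no depth.
- arm.sign_off(): hands the job in, once; it reports no verdict.
The state is a dict: "t": time; "qpos": joint angles; "joint_velocities": joint speeds; "joint_efforts": joint torques, N m; "tool_pos": TCP position; "ee_rot": TCP orientation; "contact_force": force on the tool from outside, world axes, zero at the start; "torque": the same for the moment, N m; "finger_gap": finger opening in m.
Only numpy, scipy, OpenCV 4.12 (cv2) and the standard library are available. Lean on these libraries where they do the work, as an engineer would, in place of code of your own. Each camera call takes 0.05 s, during which the arm holds its last target. There are 200 camera calls.

TASK

The enamel kettle hanging by its lugs in the fork stand is hot, so work it only with the lifter: take the lifter from its bracket, catch the kettle's wire bail, which has flopped over to one side or the other, and lift the kettle up out of the stand's hooks without tipping it or touching it with the gripper. Set it down gently, upright, in the middle of the lazy Susan, leaving the dishes and the jar alone. Then unhook the lifter and hang it back in its bracket as it was.

Things in the scene. Friction and masses are not known exactly. Their poses are not given: they have to be found in the camera images.
- kettle: White enamel kettle, lid fixed on, 0.4 to 0.8 kg, hot: only the lifter may touch it or its bail. 108 mm across the rim, rim 71 mm up, flat bottom 76 mm across. Lid knob in the middle 22 mm across, top 95 mm up. Origin: centre of the underside, z up; while hung its axes are the stand's and its underside is 60 mm above the shelf. Two square steel lugs, 12 mm thick, stick out along +y and -y to 80 mm
- kettle_lugs (a point): Point on the kettle's middle axis 55 mm above its underside, on the axis (kettle's y) of its two lugs. The bail, an arch of 5 mm steel wire, pivots loosely on the lugs about this axis (let go, it falls over within a second or two), legs at y = 57.5 mm either side. Its middle, 85 mm from this axis (wire centre), has a crook 13 mm wide that centres a hook; beside it the wire lies 7 to 11 mm nearer the axis
- kettle_knob (a point): Top of the kettle's lid knob, on its middle axis, 40 mm above the lug axis. The bail never stands upright by itself: it lies over at a stop 45 degrees from upright, to the kettle's -x or its +x side, its middle then 60 mm to that side of the knob's axis and 60 mm above the lug axis. Which side is not measured: look, or feel whether the weight comes up on the lifter
- lifter: Lifter, a hand hook 163 mm long, 0.12 kg: a J of 7 mm steel rod under a wooden handle. Origin: the seat at the bottom of the J where the bail's wire rests, straight under the handle's axis; z up. The rod's underside is 7 mm below. The J's free tip is at +x (centre line 10.5 mm out, top 17.5 mm up), its shank at -x (10.5 mm out up to 42 mm, then bending in under the handle); opening between 14 mm
- lifter_handle (a point): Middle of the lifter's upright wooden handle, 118 mm above its origin: 20 x 20 mm square (sides along the lifter's x and y), 76 mm tall, 80 to 156 mm above the origin. Under it a round collar 28 mm across, underside 75 mm above the origin, by which the lifter hangs upright in its bracket, x axis along the stand's
- stand: Fixed fork stand of dark steel. Origin: centre of its base plate (150 mm in x, 176 mm in y) on the shelf; x to its back, z up. A burner cup 46 mm tall stands in the middle. Two uprights 30 mm wide, 12 mm thick at y = -69 and +69 mm end in upturned hooks, tops 124 mm up. The kettle hangs between them; it leaves to the front (-x) once its lugs are above the lips
- stand_lug_seat (a point): Where the middle of the kettle's lug axis is while it hangs: 115 mm above the shelf over the stand's origin. Each hook is a seat 109 mm above the shelf, 20 mm long in x, between a front and a back lip 15 mm tall
- stand_bracket (a point): Seat of the lifter's bracket on the stand's right arm, 130 mm above the shelf: where the hung lifter's axis meets its collar's underside. Two tines 6 mm thick run along the stand's x, open to the front (-x), 14 mm gap; the collar rests on both, the rod hangs between. Front tips, 24 mm in front, turn up 6 mm; lips 24 mm behind are as tall. Stand's axes
- susan: Lazy Susan (turntable) of olive wood, 300 mm across. Origin: its axis at shelf height; its flat top is 35 mm above the shelf. It turns if pushed
- jar: Glass jar with a screw lid, 72 mm across, 105 mm tall, loose, at the back of the shelf. Origin: centre of its underside. Leave alone
- dish1: Small porcelain dish, 68 mm across, 28 mm tall, loose near the rim of the lazy Susan. Origin: centre of its underside. Leave alone
- dish2: Small porcelain dish, 68 mm across, 28 mm tall, loose near the rim of the lazy Susan. Origin: centre of its underside. Leave alone
- dish3: Small porcelain dish, 68 mm across, 28 mm tall, loose near the rim of the lazy Susan. Origin: centre of its underside. Leave alone
Not all that is in view belongs to the job. What is shaped like the kettle but turquoise is not meant. Several things have the shape of the lifter; the one meant has the colours described above.

How it is judged:
By the outcome, as a careful person would: the job done as asked, in the order asked, and still so for the second after the job is handed in, with the robot touching nothing.
It also fails if it takes over 72 s, if anything falls off the work surface, if the arm or the gripper's body presses on something with over 40 N, if the wrist force passes 120 N, or if a joint passes its speed limit or range.

## Working session

There is one attempt and no reset: what is moved stays moved. The work goes in short steps, Python scripts to look and compute and a tool call to move; the robot and the scene stay as the last step left them, time stands still between calls to the robot, and variables do not carry over. Pictures are saved under pics/ and viewed, about 8 in all and at most 12, crops included, and the job is handed in when it is done.

Besides the shell and the picture viewer there is one more tool, called after "Call:" as name([rows], argument=value, ...), one row to a line, values as JSON. drive_tool: Moves the arm, as the interface text tells. Its arguments: {"type":"object","properties":{"offset":{"type":"array","items":{"type":"array","items":{"type":"number"}}},"yaw":{"type":"array","items":{"type":"number"}},"claw":{"type":"number"},"force":{"type":"number"}},"required":["offset","yaw"]}

```bash
ls; mkdir -p pics
cat > h.py <<'E'
import numpy as np, cv2
from cell import arm
from scipy.spatial.transform import Rotation as Ro
def ray(c,u,v):
    p=cv2.undistortPoints(np.array([[[u,v]]],float),c["mtx"],np.array([c["k1"],0,0,0.]))[0,0]
    # k1 model
    R=c["R"];o=-R.T@c["t"];d=R.T@np.array([p[0],p[1],1.]);return o,d/np.linalg.norm(d)
def onz(c,u,v,z):
    o,d=ray(c,u,v);return o+d*(z-o[2])/d[2]
def tri(a,b):
    (o1,d1),(o2,d2)=a,b
    s=np.linalg.lstsq(np.c_[d1,-d2],o2-o1,rcond=None)[0]
    p,q=o1+s[0]*d1,o2+s[1]*d2;return (p+q)/2,np.linalg.norm(p-q)
def proj(c,X):
    x=c["R"]@np.array(X)+c["t"];p=x[:2]/x[2];p=p*(1+c["k1"]*(p@p));return (c["mtx"]@np.r_[p,1])[:2]
def save(c,n,crop=None,s=1):
    im=c["img"][:,:,::-1]
    if crop: im=im[crop[1]:crop[3],crop[0]:crop[2]]
    cv2.imwrite("pics/"+n,cv2.resize(im,None,fx=s,fy=s,interpolation=cv2.INTER_CUBIC))
E
python3 - <<'E'
from h import *
import pickle
print(arm.nose_length,arm.state())
C={n:arm.camera(n) for n in("side","top","wrist")}
pickle.dump(C,open("C.pkl","wb"))
for n,c in C.items(): save(c,n+"0.png"); print(n,-c["R"].T@c["t"],c["R"][2],c["k1"],c["mtx"][0])
E
```

```text
pics
0.014 {'t': 0.0, 'qpos': array([ 1.02453326,  0.42674428,  0.07383014,  1.60658513, -0.03409533,
        1.11081467, -0.06707973]), 'joint_velocities': array([-0.00057174, -0.00094853,  0.00110581,  0.00019302,  0.0008564 ,
        0.00160825, -0.00088365]), 'joint_efforts': array([ 5.39451376e-04, -9.49846458e+01,  3.76143023e+00, -4.63506281e+01,
        1.93206954e-02,  1.03817598e-02,  9.95831624e-05]), 'tool_pos': array([ 0.26068119, -0.62221568,  0.24461144]), 'ee_rot': array([ 9.80385620e-01,  1.97087843e-01, -1.72102711e-04, -6.22997715e-04]), 'contact_force': array([0.30417013, 0.32973696, 0.05488961]), 'torque': array([ 0.01833695, -0.02609898, -0.03383777]), 'finger_gap': 0.08522940757887364}
side [ 0.37929535 -0.68005782  0.91541463] [ 0.20662812  0.63243653 -0.74654461] 0.02297811224804799 [394.39736561   0.         258.10142483]
top [ 0.50600483 -0.03222401  1.25517982] [ 0.0724246   0.01628368 -0.99724095] -0.08023954449227265 [426.42135737   0.         253.18937007]
wrist [ 0.32755361 -0.59441717  0.37345026] [-0.26352716 -0.10996585 -0.95836368] -0.06604912529210842 [321.68859923   0.         255.33279765]
```

```bash
python3 -c "
import cv2,numpy as np
a=cv2.imread('pics/side0.png');b=cv2.imread('pics/top0.png')
print(a.shape)"
```

```text
(384, 512, 3)
```

View pics/side0.png

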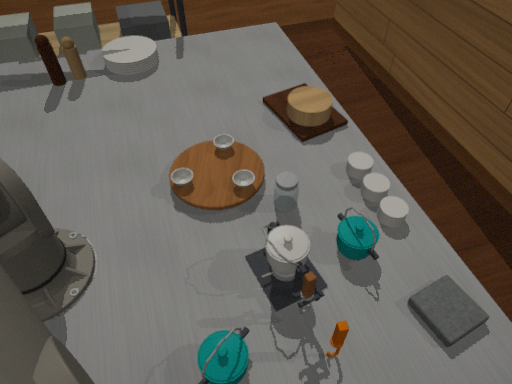

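View pics/top0.png

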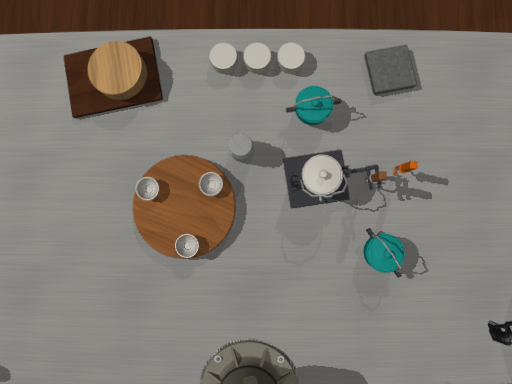

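Side view: white kettle at (287,250) in the dark stand, with brown-handled lifter at (309,287). An orange hook stands at (338,338), and turquoise kettles at (222,358) and (357,237). Top view: white kettle (322,175), Susan (184,206) with dishes (147,188), (211,184), (187,245), jar (240,148). 
The lifter candidates in the top view are brown (378,177) and orange (405,167). Brown (wood) hanging in the bracket fits. I'll confirm in a crop.

Run:
```python
import cv2,numpy as np
a=cv2.imread('pics/side0.png')[205:365,225:365];b=cv2.imread('pics/top0.png')[130:230,270:430]
A=cv2.resize(a,None,fx=3.75,fy=3.75,interpolation=cv2.INTER_CUBIC)  # 525x600
cv2.imwrite('pics/cropA.png',A)
B=cv2.resize(b,None,fx=5,fy=5,interpolation=cv2.INTER_CUBIC)
cv2.imwrite('pics/cropB.png',B)
```

```text
(no output)
```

View pics/cropA.png

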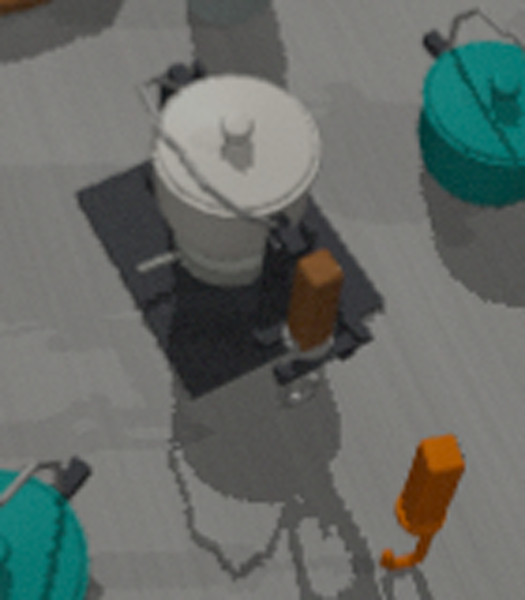

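View pics/cropB.png

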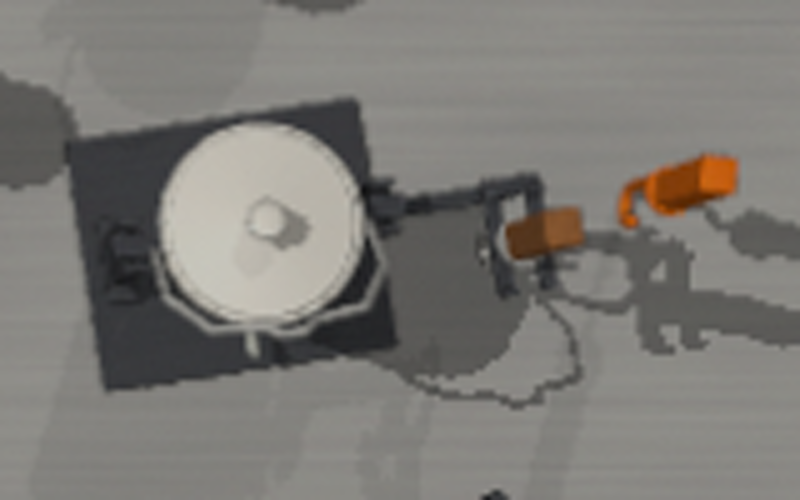

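Confirmed: the brown wooden lifter hangs in the white kettle's stand bracket (crop B (545,232)). The orange one at (690,180) is a decoy. The bail lies to the front (-x, image-down), its middle near crop B (258,328). Now I'll measure.

Run:
```python
from h import *
import pickle
C=pickle.load(open("C.pkl","rb"));T,S=C["top"],C["side"]
def mask(c,lo,hi,box):
    h=cv2.cvtColor(c["img"],cv2.COLOR_RGB2HSV);m=cv2.inRange(h,lo,hi);k=np.zeros_like(m);x0,y0,x1,y1=box;k[y0:y1,x0:x1]=m[y0:y1,x0:x1];return k
def big(m):
    cs,_=cv2.findContours(m,cv2.RETR_EXTERNAL,cv2.CHAIN_APPROX_NONE);return max(cs,key=cv2.contourArea)
# dark plate
g=cv2.cvtColor(T["img"],cv2.COLOR_RGB2GRAY)
# plate corners by crop B /5 + (270,130)
P=[(270+x/5,130+y/5) for x,y in((68,143),(356,99),(398,346),(105,390))]
W=np.array([onz(T,*p,0.006) for p in P]);print("plate",W.round(4),W.mean(0),[np.linalg.norm(W[i]-W[i-1]).round(4) for i in range(4)])
ya=(W[0]-W[1]+W[3]-W[2]);print("theta",np.degrees(np.arctan2(-ya[0],ya[1])), )
xa=W[0]-W[3]+W[1]-W[2];print(np.degrees(np.arctan2(xa[1],xa[0])))
# kettle white
k=big(mask(T,(0,0,165),(180,70,255),(300,150,345,200)));(c,ax,an)=cv2.fitEllipse(cv2.convexHull(k));print("rim",c,ax,onz(T,*c,0.131))
kn=(270+268/5,130+218/5);print("knob",onz(T,*kn,0.155))
st=(225+238/3.75,205+122/3.75);print("knob tri",tri(ray(T,*kn),ray(S,*st)))
# handle
for n,c,b in(("top",T,(365,165,390,190)),("side",S,(295,265,325,300))):
    m=mask(c,(3,90,40),(15,215,255),b);h=big(m);print(n,cv2.minAreaRect(h),cv2.moments(h)["m10"]/cv2.moments(h)["m00"],cv2.moments(h)["m01"]/cv2.moments(h)["m00"])
    C[n+"h"]=h
# handle bottom/top projections
for q,z in(((270+562/5,130+228/5),.211),):print("handle top",onz(T,*q,z))
m=mask(T,(3,80,30),(20,255,255),(125,145,245,265));s=big(m);e=cv2.fitEllipse(cv2.convexHull(s));print("susan",e,onz(T,*e[0],.035))
m=mask(S,(3,80,30),(20,255,255),(160,130,275,215));s=big(m);e=cv2.fitEllipse(cv2.convexHull(s));print("susan side",e,onz(S,*e[0],.025))
for d in((147,188),(211,184),(187,245)):print("dish",onz(T,*d,.055))
print("jar",onz(T,240,148,.05))
```

```text
plate [[ 0.6683 -0.1013  0.006 ]
 [ 0.6949 -0.2717  0.006 ]
 [ 0.5489 -0.2946  0.006 ]
 [ 0.5229 -0.1226  0.006 ]] [ 0.60874289 -0.19754939  0.006     ] [np.float64(0.1469), np.float64(0.1725), np.float64(0.1477), np.float64(0.1739)]
theta 8.728675417278332
8.629463702103115
rim (321.7184753417969, 174.24591064453125) (39.050743103027344, 39.5080451965332) [ 0.61054777 -0.19516154  0.131     ]
knob [ 0.61000598 -0.19658031  0.155     ]
knob tri (array([ 0.61058944, -0.19662898,  0.15596008]), np.float64(0.001390240934787575))
top ((378.3824157714844, 176.0294189453125), (8.00367546081543, 14.794672966003418), 75.96376037597656) 378.4956369982547 176.21640488656192
side ((308.4120178222656, 284.4839782714844), (12.969196319580078, 27.45891761779785), 10.304845809936523) 308.46289308176097 284.0993710691824
handle top [ 0.60010271 -0.33365383  0.211     ]
susan ((183.6796875, 206.39060974121094), (102.36009216308594, 103.40535736083984), 28.780338287353516) [0.52616444 0.18716522 0.035     ]
susan side ((216.4918975830078, 174.47207641601562), (69.9035415649414, 95.34269714355469), 84.0035400390625) [0.52363129 0.18211337 0.025     ]
dish [0.57762114 0.28953522 0.055     ]
dish [0.589397   0.10670935 0.055     ]
dish [0.417442   0.17284781 0.055     ]
jar [0.69290075 0.02540685 0.05      ]
```

Stand is at (0.6095, -0.1965) with yaw 8.65°. The plate sizes check out (147x173 mm) and the knob triangulates to z=0.156. I'll go above the lifter for a closer look.

Call:
drive_tool([
  [0,0,-4.5],
  [0,0,-4.5],
  [4,-2.5,0],
  [4,-2.5,0],
  [4,-2.5,0],
  [4,-2.5,0],
  [4,-2.5,0],
  [4,-2.5,0],
], yaw=[7,7,0,0,0,0,0,0], claw=8.5)

```text
t: 0.95
tool_pos: [0.477, -0.4391, 0.3363]
ee_rot: [0.998, 0.064, -0.002, -0.001]
contact_force: [0.9, -0.9, 0.2]
finger_gap: 0.0849
```

```bash
cat >> h.py <<'E'
TH=np.radians(8.65);XS=np.array([np.cos(TH),np.sin(TH),0]);YS=np.array([-np.sin(TH),np.cos(TH),0]);O=np.array([.6095,-.1965,0])
def st(p): d=np.array(p)-O;return np.array([d@XS,d@YS,p[2]])
def w(x,y,z): return O+x*XS+y*YS+np.array([0,0,z])
def go(target,yawdeg=8.65):
    s=arm.state();R=Ro.from_quat(s["ee_rot"]).as_matrix()
    a=np.degrees(np.arctan2(R[1,0],R[0,0]))
    print("t",round(s["t"],2),"tcp",s["tool_pos"].round(4),"stand",st(s["tool_pos"]).round(4),"yaw",a.round(2),"tilt",np.degrees(np.arccos(-R[2,2])).round(2),"F",s["contact_force"].round(2),"gap",round(s["finger_gap"],4))
    if target is not None: print("move cm (tool)",(R.T@(np.array(target)-s["tool_pos"])*100).round(2),"yaw",(a-yawdeg).round(2))
E
python3 -c "
from h import *
go([.600,-.334,.33])"
```

```text
t 0.95 tcp [ 0.477  -0.4391  0.3363] stand [-0.1675 -0.2199  0.3363] yaw 7.33 tilt 0.26 F [ 0.87 -0.86  0.23] gap 0.0849
move cm (tool) [13.55 -8.85  0.6 ] yaw -1.32
```

Call:
drive_tool([
  [4,-2.7,0.2],
  [4,-2.7,0.2],
  [3.5,-2,0.2],
  [1.5,-1,0],
  [0,0,0],
], yaw=[-1.3,0,0,0,0])

```text
t: 1.45
tool_pos: [0.6023, -0.3253, 0.3282]
ee_rot: [0.997, 0.08, -0.002, -0.003]
contact_force: [-0.7, 1.5, 0.3]
finger_gap: 0.0851
```

```bash
python3 -c "
from h import *
import pickle
go([.600,-.334,.33])
W=arm.camera('wrist');pickle.dump(W,open('W1.pkl','wb'))
print(proj(W,[.600,-.334,.211]),proj(W,w(-.06,0,.175)),proj(W,w(0,0,.155)))
save(W,'w1.png',None,1.5)"
```

```text
t 1.45 tcp [ 0.6023 -0.3253  0.3282] stand [-0.0265 -0.1262  0.3282] yaw 9.22 tilt 0.41 F [-0.69  1.45  0.25] gap 0.0851
move cm (tool) [-0.36  0.83 -0.18] yaw 0.57
[266.22196857 194.46357601] [122.22653379 211.71020253] [123.89909622 145.20234585]
```

View pics/w1.png

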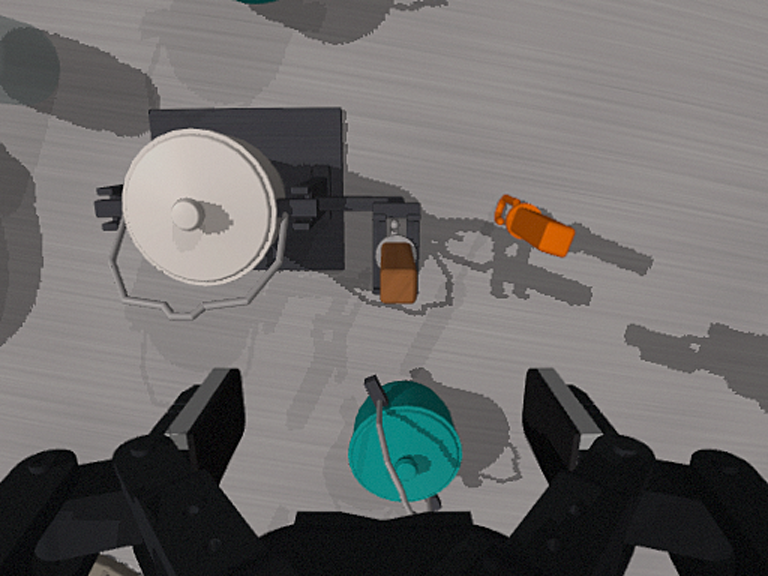

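Wrist view: the handle's top face centre is at (400,291) against a predicted (399,292). The bail middle is at (183,316) on the front side against a predicted (183,318), so the geometry is consistent. Descending to grasp.

Call:
drive_tool([
  [-0.36,0.83,0],
  [0,0,4],
  [0,0,4],
  [0,0,3],
  [0,0,2.5],
  [0,0,1.2],
], yaw=[0.5,0,0,0,0,0])

```text
t: 2.1
tool_pos: [0.5905, -0.3501, 0.1804]
ee_rot: [0.998, 0.066, -0.001, 0.001]
contact_force: [0.3, 0.4, -0.4]
finger_gap: 0.0851
```

```bash
python3 -c "
from h import *
import pickle
W=pickle.load(open('W1.pkl','rb'))
h=onz(W,400/1.5,290/1.5,.211);print(h,st(h))
go([h[0],h[1],.172])"
```

```text
[ 0.60098971 -0.33418965  0.211     ] [-0.02912176 -0.13484357  0.211     ]
t 2.1 tcp [ 0.5905 -0.3501  0.1804] stand [-0.0419 -0.149   0.1804] yaw 7.62 tilt 0.2 F [ 0.34  0.45 -0.39] gap 0.0851
move cm (tool) [ 1.25 -1.44  0.84] yaw -1.03
```

Call:
drive_tool([
  [0.6,-0.7,0.3],
  [0.5,-0.6,0.3],
  [0,0,0],
], yaw=[-1,0,0])

```text
t: 2.4
tool_pos: [0.5985, -0.3381, 0.1747]
ee_rot: [0.997, 0.074, -0.001, 0.002]
contact_force: [0.5, 0.1, -0.6]
finger_gap: 0.0851
```

```bash
python3 -c "
from h import *
go([.601,-.3342,.172]);print(arm.state()['joint_velocities'].round(3))"
```

```text
t 2.4 tcp [ 0.5985 -0.3381  0.1747] stand [-0.0322 -0.1383  0.1747] yaw 8.43 tilt 0.26 F [ 0.54  0.12 -0.62] gap 0.0851
move cm (tool) [ 0.31 -0.35  0.27] yaw -0.22
[ 0.007 -0.015  0.01  -0.015  0.003  0.011  0.018]
```

Call:
drive_tool([
  [0.3,-0.33,0.25],
  [0.0,0,0],
], yaw=[-0.2,0])

```text
t: 2.6
tool_pos: [0.6023, -0.3341, 0.1742]
ee_rot: [0.997, 0.076, -0.0, 0.003]
contact_force: [-0.1, 0.0, 0.2]
finger_gap: 0.0846
```

```bash
python3 -c "
from h import *
go([.601,-.3342,.172])"
```

```text
t 2.6 tcp [ 0.6023 -0.3341  0.1742] stand [-0.0278 -0.135   0.1742] yaw 8.68 tilt 0.29 F [-0.06  0.    0.24] gap 0.0846
move cm (tool) [-0.13 -0.01  0.22] yaw 0.03
```

Call:
drive_tool([
  [-0.1,0,0.15],
  [0,0,0],
  [0,0,0],
  [0,0,0],
  [0,0,0],
  [0,0,0],
  [0,0,0],
], yaw=[0,0,0,0,0,0,0], claw=1.2, force=70)

```text
t: 3.3
tool_pos: [0.6017, -0.3347, 0.174]
ee_rot: [0.997, 0.076, 0.001, 0.003]
contact_force: [0.5, -0.3, 0.3]
finger_gap: 0.0193
```

```bash
python3 -c "
from h import *
go(None)"
```

```text
t 3.3 tcp [ 0.6017 -0.3347  0.174 ] stand [-0.0285 -0.1354  0.174 ] yaw 8.69 tilt 0.36 F [ 0.5  -0.27  0.29] gap 0.0193
```

Gripped (gap 19 mm), so the hang pose is TCP stand (-0.0285, -0.1354, 0.174). Lifting out of the bracket and forward.

Call:
drive_tool([
  [0,0,-0.7],
  [0,0,-0.9],
  [0,0,0],
  [-1.5,0,0],
  [-2,0,0],
  [-2,0,0],
  [-2,0,0],
  [-1,0,0],
], yaw=[0,0,0,0,0,0,0,0])

```text
t: 4.1
tool_pos: [0.5134, -0.3476, 0.1914]
ee_rot: [0.997, 0.076, 0.001, 0.003]
contact_force: [0.8, 0.2, -1.4]
finger_gap: 0.0195
```

```bash
python3 -c "
from h import *
go(w(-.130,0,.36))"
```

```text
t 4.1 tcp [ 0.5134 -0.3476  0.1914] stand [-0.1177 -0.1349  0.1914] yaw 8.75 tilt 0.38 F [ 0.78  0.18 -1.37] gap 0.0195
move cm (tool) [ -1.19 -13.38 -16.95] yaw 0.1
```

Call:
drive_tool([
  [0,0,-3],
  [0,-1,-4],
  [0,-3,-1],
  [0,-3,0],
  [0,-3,0],
  [0,-2.2,0],
  [0,-1,0],
  [0,0,0],
], yaw=[0,0,0,0,0,0,0,0])

```text
t: 4.9
tool_pos: [0.4893, -0.2143, 0.2747]
ee_rot: [0.997, 0.074, 0.002, 0.004]
contact_force: [-0.1, -0.1, -1.5]
finger_gap: 0.0191
```

```bash
python3 -c "
from h import *
go(w(-.11,0,.262))
S=arm.camera('side');p=proj(S,w(-.06,0,.175));print(p,proj(S,w(0,0,.155)),proj(S,st(arm.state()['tool_pos'])*0+arm.state()['tool_pos']-[0,0,.119]))
save(S,'s2.png',(230,180,330,280),6)"
```

```text
t 4.9 tcp [ 0.4893 -0.2143  0.2747] stand [-0.1215  0.0005  0.2747] yaw 8.48 tilt 0.48 F [-0.09 -0.11 -1.5 ] gap 0.0191
move cm (tool) [1.15 0.03 1.27] yaw -0.17
[264.99578737 242.75022549] [287.69214349 237.88516273] [240.61792034 258.18993312]
```

View pics/s2.png

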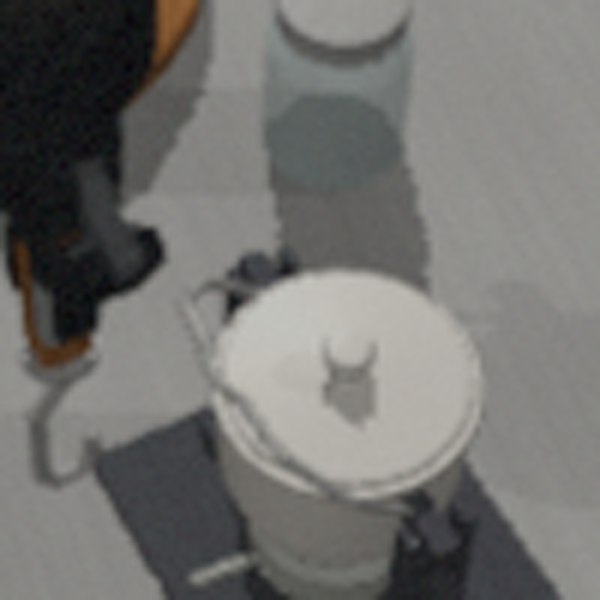

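Side crop: the J seat is at (65,475) against a predicted (64,469). The bail's crook is at about (215,375) against a predicted (210,376). Now the hook goes under the wire from the front.

Call:
drive_tool([
  [0,0,1.2],
  [1,0,0],
  [1.5,0,0],
  [1.2,0,0],
  [0.8,0,0],
  [0,0,0],
], yaw=[0,0,0,0,0,0])

```text
t: 5.55
tool_pos: [0.5388, -0.212, 0.2603]
ee_rot: [0.997, 0.071, 0.001, 0.004]
contact_force: [-0.3, -0.0, -2.2]
finger_gap: 0.019
```

```bash
python3 -c "
from h import *
go(w(-.062,0,.262))"
```

```text
t 5.55 tcp [ 0.5388 -0.212   0.2603] stand [-0.0722 -0.0047  0.2603] yaw 8.19 tilt 0.47 F [-0.35 -0.01 -2.16] gap 0.019
move cm (tool) [ 1.01 -0.48 -0.18] yaw -0.46
```

Call:
drive_tool([
  [0,-0.5,-0.15],
  [0,0,0],
  [0.6,0,0],
  [0.4,0,0],
  [0,0,0],
], yaw=[-0.4,0,0,0,0])

```text
t: 6.05
tool_pos: [0.5484, -0.205, 0.2622]
ee_rot: [0.997, 0.075, 0.001, 0.004]
contact_force: [0.1, 0.2, -1.6]
finger_gap: 0.0193
```

```bash
python3 -c "
from h import *
go(w(-.062,0,.262))"
```

```text
t 6.05 tcp [ 0.5484 -0.205   0.2622] stand [-0.0617  0.0008  0.2622] yaw 8.63 tilt 0.48 F [ 0.09  0.22 -1.62] gap 0.0193
move cm (tool) [-0.03  0.08  0.02] yaw -0.02
```

Call:
drive_tool([
  [0,0,-1.3],
  [0,0.05,-1.2],
  [0,0,0],
  [0.9,0,-0.7],
  [0.9,0,-0.65],
  [0,0,0],
], yaw=[0,0,0,0,0,0])

```text
t: 6.65
tool_pos: [0.5678, -0.2026, 0.3054]
ee_rot: [0.997, 0.075, 0.002, 0.004]
contact_force: [-0.1, 0.1, -0.4]
finger_gap: 0.0192
```

```bash
python3 -c "
from h import *
go(w(0,0,.3125))"
```

```text
t 6.65 tcp [ 0.5678 -0.2026  0.3054] stand [-4.210e-02  2.000e-04  3.054e-01] yaw 8.59 tilt 0.55 F [-0.1   0.12 -0.43] gap 0.0192
move cm (tool) [ 4.22  0.02 -0.69] yaw -0.06
```

Call:
drive_tool([
  [1,0,-0.3],
  [1,0,-0.2],
  [1.1,0,-0.1],
  [1.1,0,0],
  [0,0,0],
  [0,0,0],
], yaw=[0,0,0,0,0,0])

```text
t: 7.25
tool_pos: [0.6138, -0.195, 0.3105]
ee_rot: [0.997, 0.075, 0.001, 0.004]
contact_force: [0.0, 0.1, -1.6]
finger_gap: 0.0189
```

```bash
python3 -c "
from h import *
go(w(0,0,.3125))
S=arm.camera('side');T=arm.camera('top')
a=cv2.resize(S['img'][180:280,230:330],(600,600),interpolation=cv2.INTER_CUBIC)
cv2.imwrite('pics/s3.png',a[:,:,::-1])"
```

```text
t 7.25 tcp [ 0.6138 -0.195   0.3105] stand [0.0045 0.0008 0.3105] yaw 8.65 tilt 0.47 F [ 0.    0.12 -1.64] gap 0.0189
move cm (tool) [-0.45  0.08 -0.2 ] yaw 0.0
```

View pics/s3.png

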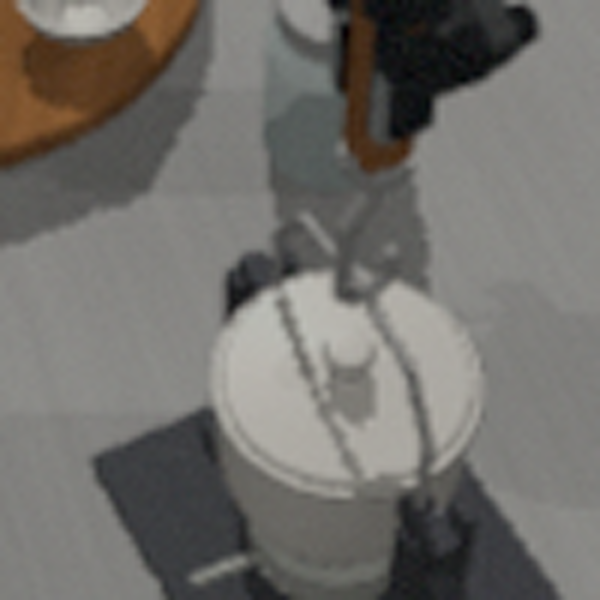

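The bail is upright and caught in the J at (355,285). I'll centre the hook, then lift slowly and check that the weight comes up.

Call:
drive_tool([
  [-0.4,0.05,0],
  [0,0,-0.4],
  [0,0,-0.4],
  [0,0,-0.5],
  [0,0,-0.5],
  [0,0,0],
], yaw=[0,0,0,0,0,0])

```text
t: 7.95
tool_pos: [0.6072, -0.1967, 0.3293]
ee_rot: [0.997, 0.075, -0.0, 0.004]
contact_force: [-0.0, 0.4, -8.1]
finger_gap: 0.0193
```

```bash
python3 -c "
from h import *
go(w(0,0,.40))"
```

```text
t 7.95 tcp [ 0.6072 -0.1967  0.3293] stand [-2.300e-03  1.000e-04  3.293e-01] yaw 8.57 tilt 0.44 F [-0.04  0.36 -8.07] gap 0.0193
move cm (tool) [ 0.22  0.06 -7.07] yaw -0.08
```

Weight of about 6.5 N (0.65 kg) is on the hook. Raising it clear.

Call:
drive_tool([
  [0,0,-0.7],
  [0.1,0,-1],
  [0,0,-1.2],
  [0,0,-1.2],
  [0,0,-1.2],
  [0,0,-1.2],
  [0,0,-0.8],
  [0,0,0],
], yaw=[0,0,0,0,0,0,0,0])

```text
t: 8.75
tool_pos: [0.6085, -0.1958, 0.4101]
ee_rot: [0.997, 0.075, 0.0, 0.004]
contact_force: [-0.1, -0.3, -7.8]
finger_gap: 0.0195
```

```bash
python3 -c "
from h import *
go(w(-.13,0,.41))"
```

```text
t 8.75 tcp [ 0.6085 -0.1958  0.4101] stand [-0.0008  0.0008  0.4101] yaw 8.58 tilt 0.45 F [-0.06 -0.31 -7.77] gap 0.0195
move cm (tool) [-1.292e+01  1.000e-01  1.000e-02] yaw -0.07
```

Call:
drive_tool([
  [-0.4,0,0],
  [-0.8,0,0],
  [-1.2,0,0],
  [-1.5,0,0],
  [-1.7,-0.2,0],
  [-1.7,-0.5,0],
  [-1.6,-0.8,0],
  [-1.3,-1.2,0],
], yaw=[0,0,0,0,0,0,0,0])

```text
t: 9.55
tool_pos: [0.4939, -0.1862, 0.4059]
ee_rot: [0.997, 0.073, -0.003, 0.003]
contact_force: [-0.6, -0.5, -6.7]
finger_gap: 0.0198
```

```bash
python3 -c "
from h import *
go([.526,.187,.38])"
```

```text
t 9.55 tcp [ 0.4939 -0.1862  0.4059] stand [-0.1128  0.0275  0.4059] yaw 8.41 tilt 0.49 F [-0.58 -0.52 -6.73] gap 0.0198
move cm (tool) [  8.65 -36.47   2.31] yaw -0.24
```

Call:
drive_tool([
  [-0.8,-1.5,0],
  [-0.3,-1.8,0],
  [0.1,-2,0],
  [0.4,-2.1,0],
  [0.6,-2.1,0],
  [0.7,-2.1,0],
  [0.7,-2.1,0],
  [0.7,-2.1,0],
], yaw=[0,0,0,0,0,0,0,0])

```text
t: 10.35
tool_pos: [0.4826, -0.0209, 0.4038]
ee_rot: [0.998, 0.07, -0.003, 0.004]
contact_force: [0.1, 0.5, -8.1]
finger_gap: 0.0191
```

```bash
python3 -c "
from h import *
go([.526,.187,.38])"
```

```text
t 10.35 tcp [ 0.4826 -0.0209  0.4038] stand [-0.099   0.1927  0.4038] yaw 8.06 tilt 0.6 F [ 0.05  0.46 -8.14] gap 0.0191
move cm (tool) [  7.22 -19.99   2.17] yaw -0.59
```

Call:
drive_tool([
  [0.8,-2.1,0],
  [0.8,-2.1,0],
  [0.8,-2.1,0],
  [0.8,-2.1,0],
  [0.8,-2.1,0],
  [0.7,-1.9,0],
  [0.6,-1.6,0],
  [0.5,-1.3,0],
], yaw=[0,0,0,0,-0.3,0,0,0])

```text
t: 11.15
tool_pos: [0.5132, 0.1502, 0.4009]
ee_rot: [0.997, 0.075, -0.003, 0.005]
contact_force: [0.1, 0.0, -8.0]
finger_gap: 0.0191
```

Call:
drive_tool([
  [0.4,-1,0],
  [0.3,-0.8,0],
  [0.2,-0.5,0],
  [0.1,-0.2,0],
  [0,0,0],
  [0,0,0],
  [0,0,0],
  [0,0,0],
], yaw=[0,0,0,0,0,0,0,0])

```text
t: 11.95
tool_pos: [0.5192, 0.1777, 0.4002]
ee_rot: [0.997, 0.074, -0.004, 0.005]
contact_force: [0.0, -0.0, -8.0]
finger_gap: 0.0193
```

```bash
python3 -c "
from h import *
import pickle
go([.526,.187,.36])
W=arm.camera('wrist');T=arm.camera('top');S=arm.camera('side')
pickle.dump((W,T,S),open('D.pkl','wb'))
a=cv2.resize(W['img'],(512,384));b=S['img'][60:220,140:300];b=cv2.resize(b,(288,288))
im=np.zeros((384,800,3),np.uint8);im[:,:512]=a;im[:288,512:]=b
cv2.imwrite('pics/d1.png',im[:,:,::-1])"
```

```text
t 11.95 tcp [0.5192 0.1777 0.4002] stand [-0.033   0.3835  0.4002] yaw 8.54 tilt 0.73 F [ 0.   -0.04 -8.02] gap 0.0193
move cm (tool) [ 0.85 -0.86  4.  ] yaw -0.11
```

View pics/d1.png

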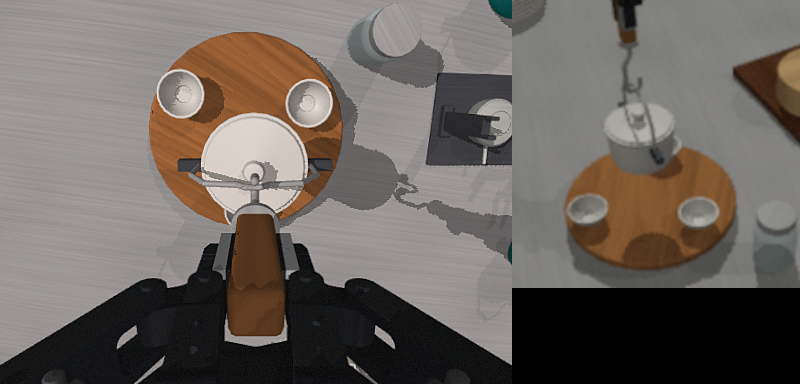

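Wrist view: the kettle (centre (254,170)) hangs level and free over the Susan, with dishes at (180,93) and (309,103). I'll refine the Susan's centre by fitting a circle of known radius to its rim.

```bash
cat >> h.py <<'E'
def seat():
    s=arm.state();R=Ro.from_quat(s["ee_rot"]).as_matrix();return s["tool_pos"]+R[:,2]*.119
E
python3 - <<'E'
from h import *
import pickle
from scipy.optimize import least_squares
W,T,S=pickle.load(open('D.pkl','rb'));C=pickle.load(open('C.pkl','rb'))
for n,c in(("top0",C["top"]),("side0",C["side"]),("W",W)):
    m=cv2.inRange(cv2.cvtColor(c["img"],cv2.COLOR_RGB2HSV),(3,80,30),(20,255,255))
    cs,_=cv2.findContours(m,cv2.RETR_EXTERNAL,cv2.CHAIN_APPROX_NONE)
    pts=np.vstack([k[:,0] for k in cs if cv2.contourArea(k)>100])
    P=np.array([onz(c,u,v,.035)[:2] for u,v in pts])
    r=np.hypot(*(P-[.526,.187]).T);P=P[abs(r-.15)<.012]
    f=least_squares(lambda x:np.hypot(P[:,0]-x[0],P[:,1]-x[1])-x[2],[.526,.187,.15],loss="soft_l1",f_scale=.001)
    print(n,len(P),f.x.round(4))
p=seat();print("seat",p.round(4));go([.526,.187,.3])
E
```

```text
top0 288 [0.5273 0.1881 0.1472]
side0 227 [0.526  0.1834 0.1488]
W 551 [0.5283 0.1899 0.1472]
seat [0.5184 0.1766 0.2812]
t 12.1 tcp [0.5191 0.1779 0.4002] stand [-0.033   0.3837  0.4002] yaw 8.55 tilt 0.72 F [-0.11 -0.76 -7.41] gap 0.019
move cm (tool) [ 0.89 -0.9  10.  ] yaw -0.1
```

Call:
drive_tool([
  [0.5,-0.5,0.3],
  [0.55,-0.5,0.7],
  [0,0,1.2],
  [0,0,1.5],
  [0,0,1.5],
  [0,0,1.2],
  [0,0,0.8],
  [0,0,0.4],
], yaw=[0,0,0,0,0,0,0,0])

```text
t: 12.9
tool_pos: [0.5281, 0.1904, 0.3163]
ee_rot: [0.997, 0.075, -0.005, 0.005]
contact_force: [0.6, -0.4, -7.5]
finger_gap: 0.0191
```

```bash
python3 -c "
from h import *
p=seat();print(p.round(4));go(arm.state()['tool_pos']+[.5275-p[0],.188-p[1],.1725-p[2]])"
```

```text
[0.527  0.1891 0.1973]
t 12.9 tcp [0.5281 0.1904 0.3163] stand [-0.0223  0.3947  0.3163] yaw 8.63 tilt 0.78 F [ 0.59 -0.44 -7.48] gap 0.0191
move cm (tool) [0.05 0.09 2.48] yaw -0.02
```

Position is good to about 1 mm. Letting it settle, then lowering slowly.

Call:
drive_tool([
  [0,0.05,0],
  [0,0,0.5],
  [0,0,0.6],
  [0,0,0.5],
  [0,0,0.4],
  [0,0,0],
  [0,0,0],
  [0,0,0],
], yaw=[0,0,0,0,0,0,0,0])

```text
t: 13.7
tool_pos: [0.5285, 0.1897, 0.2955]
ee_rot: [0.997, 0.075, -0.004, 0.005]
contact_force: [-0.3, 0.3, -7.9]
finger_gap: 0.019
```

```bash
python3 -c "
from h import *
p=seat();print(p.round(4));go(arm.state()['tool_pos']+[.5275-p[0],.188-p[1],.1725-p[2]])"
```

```text
[0.5277 0.1885 0.1765]
t 13.7 tcp [0.5285 0.1897 0.2955] stand [-0.022   0.394   0.2955] yaw 8.62 tilt 0.71 F [-0.3   0.26 -7.86] gap 0.019
move cm (tool) [-0.02  0.04  0.4 ] yaw -0.03
```

Call:
drive_tool([
  [0,0,0.2],
  [0,0,0.2],
  [0,0,0.2],
  [0,0,0.2],
  [0,0,0],
], yaw=[0,0,0,0,0])

```text
t: 14.2
tool_pos: [0.5296, 0.1903, 0.2887]
ee_rot: [0.997, 0.075, -0.002, 0.004]
contact_force: [-0.2, -0.3, -2.1]
finger_gap: 0.0192
```

```bash
python3 -c "
from h import *
p=seat();print(p.round(4));go(arm.state()['tool_pos']+[.5275-p[0],.188-p[1],.1725-p[2]])"
```

```text
[0.5292 0.1893 0.1698]
t 14.2 tcp [0.5296 0.1903 0.2887] stand [-0.0208  0.3945  0.2887] yaw 8.61 tilt 0.53 F [-0.24 -0.27 -2.09] gap 0.0192
move cm (tool) [-0.19  0.1  -0.27] yaw -0.04
```

The weight is off (F dropped from -7.9 to -2.1 N) and the kettle stands on the Susan. Now I'll reverse the bail arc to lay it over to -x and slip out.

Call:
drive_tool([
  [0,0,0.2],
  [-0.7,0,0.2],
  [-0.8,0,0.2],
  [-0.8,0,0.2],
  [-0.8,0,0.3],
  [-0.8,0,0.4],
  [0,0,0],
], yaw=[0,0,0,0,0,0,0])

```text
t: 14.9
tool_pos: [0.487, 0.1839, 0.273]
ee_rot: [0.997, 0.075, -0.002, 0.004]
contact_force: [0.0, 0.6, -0.8]
finger_gap: 0.0191
```

```bash
cat >> h.py <<'E'
K=np.array([.5277,.1885,.035])
def gok(x,y,z):
    p=seat();d=p-K;print("seat rel kettle",np.array([d@XS,d@YS,d[2]]).round(4));go(arm.state()["tool_pos"]+K+x*XS+y*YS+np.array([0,0,z])-p)
E
python3 -c "
from h import *
gok(-.060,0,.1066)"
```

```text
seat rel kettle [-0.0414  0.0006  0.119 ]
t 14.9 tcp [0.487  0.1839 0.273 ] stand [-0.0639  0.3945  0.273 ] yaw 8.63 tilt 0.53 F [ 0.03  0.61 -0.81] gap 0.0191
move cm (tool) [-1.85  0.05  1.24] yaw -0.02
```

Call:
drive_tool([
  [-0.7,0,0.5],
  [-0.7,0,0.5],
  [-0.4,0.05,0.3],
  [0,0,0],
  [0,0,0.9],
  [0,0,0.8],
  [0,0,0.5],
  [0,0,0],
], yaw=[0,0,0,0,0,0,0,0])

```text
t: 15.7
tool_pos: [0.4682, 0.18, 0.2348]
ee_rot: [0.997, 0.075, -0.001, 0.004]
contact_force: [-0.0, 0.0, -1.0]
finger_gap: 0.0191
```

```bash
python3 -c "
from h import *
gok(-.062,0,.084)
S=arm.camera('side');cv2.imwrite('pics/u1.png',cv2.resize(S['img'][90:200,160:280],None,fx=5,fy=5,interpolation=cv2.INTER_CUBIC)[:,:,::-1]);print(proj(S,seat()))"
```

```text
seat rel kettle [-0.0605 -0.0004  0.0808]
t 15.7 tcp [0.4682 0.18   0.2348] stand [-0.0831  0.3935  0.2348] yaw 8.61 tilt 0.5 F [-0.02  0.02 -0.97] gap 0.0191
move cm (tool) [-0.15 -0.04 -0.32] yaw -0.04
[195.82586891 157.82586938]
```

View pics/u1.png

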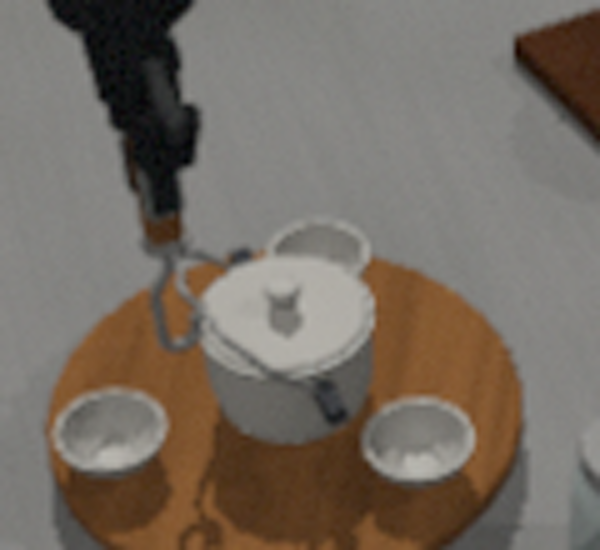

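The bail lies at its stop to -x with the J below it. Backing out to -x, then up.

Call:
drive_tool([
  [-0.6,0,0],
  [-1,0,0],
  [-1.5,0,0],
  [-2,0,0],
  [-0.5,0,-1],
  [0,0,-3],
  [0,0,-3],
  [0,0,-1],
], yaw=[0,0,0,0,0,0,0,0])

```text
t: 16.55
tool_pos: [0.405, 0.1713, 0.3187]
ee_rot: [0.997, 0.076, -0.002, 0.005]
contact_force: [-0.7, 0.1, -1.4]
finger_gap: 0.0192
```

```bash
python3 -c "
from h import *
go(w(-.12,-.1354,.32))"
```

```text
t 16.55 tcp [0.405  0.1713 0.3187] stand [-0.1469  0.3943  0.3187] yaw 8.69 tilt 0.58 F [-0.66  0.14 -1.45] gap 0.0192
move cm (tool) [ 2.65 52.97  0.35] yaw 0.04
```

Call:
drive_tool([
  [1,1.5,0],
  [1,3,0],
  [1,4,0],
  [1,4,0],
  [1,4,0],
  [0,4,0],
  [0,4,0],
  [0,4,0],
], yaw=[0,0,0,0,0,0,0,0])

```text
t: 17.35
tool_pos: [0.499, -0.1065, 0.3253]
ee_rot: [0.997, 0.081, 0.003, 0.004]
contact_force: [0.0, -0.1, -0.5]
finger_gap: 0.0192
```

```bash
python3 -c "
from h import *
go(w(-.10,-.1354,.30))"
```

```text
t 17.35 tcp [ 0.499  -0.1065  0.3253] stand [-0.0957  0.1056  0.3253] yaw 9.34 tilt 0.58 F [ 0.01 -0.14 -0.53] gap 0.0192
move cm (tool) [-0.73 24.07  2.74] yaw 0.69
```

Call:
drive_tool([
  [-0.3,4,0],
  [-0.3,4,0.4],
  [-0.2,4,0.4],
  [0,4,0.4],
  [0,3,0.4],
  [0,2,0.4],
  [0,1,0.4],
  [0,0,0],
], yaw=[0.6,0,0,0,0,0,0,0])

```text
t: 18.15
tool_pos: [0.5215, -0.3388, 0.3019]
ee_rot: [0.997, 0.073, 0.003, 0.005]
contact_force: [0.2, 0.4, -0.7]
finger_gap: 0.0192
```

```bash
python3 -c "
from h import *
go(w(-.1,-.1354,.191));print(st(seat()))"
```

```text
t 18.15 tcp [ 0.5215 -0.3388  0.3019] stand [-0.1084 -0.1275  0.3019] yaw 8.35 tilt 0.63 F [ 0.24  0.43 -0.74] gap 0.0192
move cm (tool) [ 0.79  0.68 11.1 ] yaw -0.3
[-0.10781246 -0.12861537  0.18288194]
```

Call:
drive_tool([
  [0.4,0.6,3],
  [0.3,0,3],
  [0,0,2.5],
  [0,0,1.5],
  [0,0,0.8],
  [0,0,0],
], yaw=[-0.3,0,0,0,0,0])

```text
t: 18.75
tool_pos: [0.5321, -0.3365, 0.193]
ee_rot: [0.997, 0.079, 0.005, 0.004]
contact_force: [0.4, 0.3, -0.6]
finger_gap: 0.0193
```

```bash
python3 -c "
from h import *
go(w(-.1,-.1354,.190));print(st(seat()))"
```

```text
t 18.75 tcp [ 0.5321 -0.3365  0.193 ] stand [-0.0975 -0.1268  0.193 ] yaw 9.04 tilt 0.72 F [ 0.44  0.35 -0.56] gap 0.0193
move cm (tool) [-0.25  0.85  0.3 ] yaw 0.39
[-0.09640307 -0.12779762  0.07400753]
```

Call:
drive_tool([
  [0,0.85,0.1],
  [0,0,0],
  [0,0,0],
], yaw=[0.4,0,0])

```text
t: 19.05
tool_pos: [0.5348, -0.3452, 0.1948]
ee_rot: [0.997, 0.075, 0.007, 0.004]
contact_force: [0.3, 0.2, -0.8]
finger_gap: 0.0194
```

```bash
python3 -c "
from h import *
go(w(-.0285,-.1354,.190));print(st(seat()))"
```

```text
t 19.05 tcp [ 0.5348 -0.3452  0.1948] stand [-0.0962 -0.1358  0.1948] yaw 8.66 tilt 0.91 F [ 0.28  0.17 -0.85] gap 0.0194
move cm (tool) [ 6.76 -0.04  0.56] yaw 0.01
[-0.09469746 -0.13693629  0.07577851]
```

Call:
drive_tool([
  [1.2,-0.05,0.2],
  [1.2,0,0.1],
  [1,0,0],
  [0,0,0],
], yaw=[0,0,0,0])

```text
t: 19.45
tool_pos: [0.5726, -0.3391, 0.1934]
ee_rot: [0.997, 0.076, 0.008, 0.005]
contact_force: [0.2, 0.1, -1.1]
finger_gap: 0.0188
```

```bash
python3 -c "
from h import *
go(w(-.0285,-.1352,.190));print(st(seat()))"
```

```text
t 19.45 tcp [ 0.5726 -0.3391  0.1934] stand [-0.0579 -0.1354  0.1934] yaw 8.67 tilt 1.06 F [ 0.21  0.08 -1.11] gap 0.0188
move cm (tool) [ 2.94 -0.02  0.39] yaw 0.02
[-0.05618007 -0.13669307  0.07445239]
```

Call:
drive_tool([
  [1.1,-0.03,0.1],
  [1.1,0,0.1],
  [0.7,0,0],
  [0,0,0],
], yaw=[0,0,0,0])

```text
t: 19.85
tool_pos: [0.6043, -0.3334, 0.1912]
ee_rot: [0.997, 0.076, 0.008, 0.005]
contact_force: [0.2, 0.0, -1.3]
finger_gap: 0.0191
```

```bash
python3 -c "
from h import *
go(w(-.0285,-.1352,.174));print(st(seat()))"
```

```text
t 19.85 tcp [ 0.6043 -0.3334  0.1912] stand [-0.0257 -0.1345  0.1912] yaw 8.72 tilt 1.03 F [ 0.16  0.02 -1.35] gap 0.0191
move cm (tool) [-0.3   0.05  1.72] yaw 0.07
[-0.0240008  -0.13580567  0.07224617]
```

Between the tines and aligned. Lowering to seat the collar.

Call:
drive_tool([
  [-0.35,0.03,0.6],
  [0,0,0.5],
  [0,0,0.3],
  [0,0,0.2],
  [0,0,0],
], yaw=[0,0,0,0,0])

```text
t: 20.35
tool_pos: [0.5999, -0.3351, 0.1741]
ee_rot: [0.997, 0.075, 0.007, 0.005]
contact_force: [0.8, 1.5, 2.1]
finger_gap: 0.0195
```

```bash
python3 -c "
from h import *
go(w(-.0285,-.1352,.174));print(st(seat()))"
```

```text
t 20.35 tcp [ 0.5999 -0.3351  0.1741] stand [-0.0303 -0.1356  0.1741] yaw 8.65 tilt 1.02 F [0.76 1.53 2.06] gap 0.0195
move cm (tool) [ 0.18 -0.04  0.01] yaw 0.0
[-0.02862269 -0.13683093  0.05512308]
```

Collar seated (F = +2 N). Release and go straight up.

Call:
drive_tool([
  [0,0,0],
  [0,0,0],
  [0,0,0],
  [0,0,0],
  [0,0,0],
  [0,0,0],
], yaw=[0,0,0,0,0,0], claw=8.5)

```text
t: 20.95
tool_pos: [0.5997, -0.3356, 0.1743]
ee_rot: [0.997, 0.075, 0.008, 0.005]
contact_force: [-0.3, 0.5, 0.7]
finger_gap: 0.0849
```

Call:
drive_tool([
  [0,0,-0.5],
  [0,0,-1.5],
  [0,0,-3],
  [0,0,-4],
  [0,0,-4],
  [0,0,-3],
  [-1,0,0],
  [0,0,0],
], yaw=[0,0,0,0,0,0,0,0])

```text
t: 21.75
tool_pos: [0.5863, -0.3353, 0.348]
ee_rot: [0.997, 0.075, 0.009, 0.006]
contact_force: [-0.0, -0.4, -0.5]
finger_gap: 0.0851
```

Run:
```python
from h import *
go(None)
W=arm.camera('wrist');T=arm.camera('top');S=arm.camera('side')
b=T['img'][150:265,115:245]
im=np.zeros((384,800,3),np.uint8);im[:,:512]=W['img'];im[:255,512:]=cv2.resize(b,(288,255))
cv2.imwrite('pics/f1.png',im[:,:,::-1])
print("handle top pred",proj(W,w(-.0291,-.1348,.211)),"kettle knob pred top",proj(T,K+[0,0,.095]),"susan",proj(T,[.5275,.188,.035]))
k=cv2.inRange(cv2.cvtColor(T['img'],cv2.COLOR_RGB2HSV),(0,0,165),(180,70,255));cs,_=cv2.findContours(k,0,1)
for c in cs:
    if cv2.contourArea(c)>600:
        e=cv2.minEnclosingCircle(c);print(e,onz(T,*e[0],.106))
```

```text
t 21.75 tcp [ 0.5863 -0.3353  0.348 ] stand [-0.0438 -0.1337  0.348 ] yaw 8.64 tilt 1.24 F [-0.04 -0.39 -0.54] gap 0.0851
handle top pred [254.15436527 169.97285472] kettle knob pred top [176.79910366 205.18837069] susan [183.3973469  205.92402362]
((177.30645751953125, 203.0806427001953), 19.649532318115234) [0.53387223 0.19190617 0.106     ]
```

View pics/f1.png

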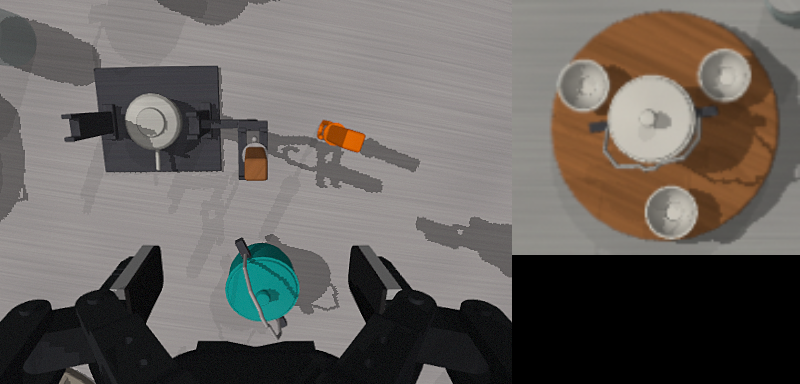

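```bash
python3 -c "
from h import *
print(arm.sign_off())"
```

```text
the job is handed in; nothing more can be done
None
```

The job is done and handed in at about 21.8 s of robot time, within the 72 s limit. I took the brown-handled lifter from its bracket and caught the bail, which had flopped to the front. I lifted the kettle clear, set it on the lazy Susan, unhooked, and hung the lifter back.

- **Kettle:** it stands upright on the Susan with the bail lying over to its -x side. At set-down the weight came off the hook cleanly.
- **Dishes and jar:** the three dishes look undisturbed. The jar was never approached.
- **Lifter:** it hangs in its bracket with the handle within a few mm of where it was. The gripper is open and about 0.17 m above it.
- **Disagreement on centring:** by the hook position the kettle was set down within about 1 mm of the Susan's centre. The final top view puts it about 7 mm off. About 3 mm of that is a bias the same measurement showed at the start, so the real offset is probably 4 to 5 mm. I judged that close enough to the middle and left it.
- **Tool tilt:** the gripper had drifted about 1° off vertical by the time I hung the lifter back. I could not correct it, but the collar still seated.

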